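# Third hand at the valve jig

### The job

Pick up the brass valve block and lay it flat in the jig's channel, flat nose towards the sprung stop and clear of it; then slide it up until you feel the stop and push the stop about half-way in (about 11 N), never bottoming it. Hold that push steadily for a couple of seconds, and finish while still holding the block pressed there, nothing let go, so I can do up the clamp screws. Leave everything else on the counter where it is.

Things in the scene. Friction and masses are not known exactly. Their poses are not given: they have to be found in the camera images.
- block_center (a point): Centre (half-way up, 22.5 mm above its underside) of the loose brass valve block: body 60 mm long (x) by 36 wide (y) by 45 high (z), about 0.4 to 0.65 kg. Its +x end is the flat nose, 30 mm from this point; a round spigot sticks 22 mm out of its -x end; a thin stub 22 mm tall stands on its top, 12 mm towards the nose. It starts standing on the counter, stub up. Grip it across the 36 mm width.
- block_nose (a point): Centre of the block's flat nose face, axes as the block's.
- block: The same block, origin at the centre of its underside, axes as above.
- jig: Fixed dark steel assembly jig, 245 mm by 110 mm. Origin at counter level near its middle; its x is the push direction, along the channel towards the sprung stop. Bed top at z = 15 mm, from x = -120 to 125. Two steel rails 12 mm high above the bed (tops at z = 27), from x = -110 to 30, with 44 mm between their inner faces (y = -22 to 22) and 68 mm over the outside, form the channel. The stop's housing stands at x = 91 to 119, up to z = 73, 56 mm wide.
- stop: The sprung stop, a steel plate 12 mm thick, 42 wide and 40 high (jig z = 17.5 to 57.5) on a rod that slides in the housing along the jig's x. Origin at the centre of its face towards the channel: jig x = 45, y = 0, z = 37.5 mm when out. Sprung travel: 0 fully out (rest), 0.030 m bottomed. It pushes back with 2 N at 0 and 0.6 N more for each mm, so 11 N half-way. Half-way in, the face stands at jig x = 60 mm.
- stop_face (a point): Centre of the stop's face, same point as the stop's origin; moves in with it.
- tin_base (a point): Bystander, leave alone: open aluminium tin of brass valve cores, 84 mm across, 50 high. Point under its middle.
- lock_nut_base (a point): Bystander, leave alone: brass ring nut, 32 mm across, 12 high, lying flat. Point under its middle.
- soap_bottle_base (a point): Bystander, leave alone: white bottle with a black cap, 56 mm across, 100 high. Point under its middle.
- tyre_lever_mid (a point): Bystander, leave alone: flat steel tyre lever, about 270 long, 20 wide, 8 thick, along its x. Point on the tool near its middle, at its underside.
- hammer_mid (a point): Bystander, leave alone: hammer with a chipped red head and wooden handle, lying along its x. Point on the tool near its middle, at its underside.
- spanner_mid (a point): Bystander, leave alone: steel spanner lying along its x. Point on the tool near its middle, at its underside.
- screwdriver_mid (a point): Bystander, leave alone: screwdriver lying along its x. Point on the tool near its middle, at its underside.
There are look-alikes about, which are no part of the job. Leave any orange look-alike of the block alone.

How it is judged:
By the outcome, as a careful person would: the job done as asked, in the order asked, and still so for the second after the job is handed in, while the arm keeps its last pose, push and grip.
It also fails if it takes over 58 s, if anything falls off the work surface, if the arm or the gripper's body presses on something with over 40 N, if the wrist force passes 120 N, or if a joint passes its speed limit or range.

### The arm

A 6-joint arm with a two-finger parallel gripper is mounted at the origin on the work surface. World frame = base frame: x ahead of the robot, y to its left, z up, the work surface at z = 0. Lengths are in m, angles in rad, forces in N, time in s.
With the tool pointing down it reaches from about 0.35 to 0.775 m from the base axis. Payload 5.5 kg.
Tool frame: the origin (TCP) lies midway between the tips of the shut fingers; the grasp point (between the pads) lies 19 mm behind it; z points along the fingers, y is the line along which they close (so a half turn about z gives the same grasp; the last joint's range is limited). The gripper opens to 85 mm and grips with 20 to 120 N. Pads are 22 mm wide; open, the fingers measure 114 mm over their backs; the gripper's body (76 mm by 85 mm) begins 54 mm behind the grasp point. The pads swing forward as they close: fully open they stand 13 mm farther back than shut.
Start: joints at [1.109, 0.313, 0.046, 1.304, 0, 1.431], TCP at [0.182, 0.546, 0.201] pointing down, gripper open.
Joint ranges: [-2.76, 2.76], [-0.86, 1.69], [-1.03, 1.26], [-2.2, 2.34], [-1.47, 1.5], [-3.14, 3.14]. Speed limits (rad/s): [2.57, 2.57, 3.14, 3.14, 3.14, 3.14].

### API

Orientations are given as a unit quaternion [w, x, y, z].
In Python, from workcell import env gives the robot as it stands. The module is installed in compiled form; this text tells all that it offers.
- The arm moves only by the tool servo_tool, never from a script. Its argument "increments" is a list of rows, each an object of numbers: "grip": the closure, from 0 (fully open) to 1 (shut); "x", "y", "z": the shift along the tool's x, y, z in mm; "roll": the turn about the tool's z in degrees. In form: [{"grip": .., "x": .., "y": .., "z": .., "roll": ..}, ...]. A call has 1 to 5 rows; each row shifts and turns the commanded pose from where the row before left it, along the tool's axes as they then stand; what a row does not reach is not made up. A row lasts 1/12 s, in which the tool goes at most 41.7 mm and 7.16 degrees, less where a joint would pass 70% of its speed; a pose out of reach is approached as far as the arm can. A call is refused whole if a number of a shift passes 41.7 or a number of a turn 7.16, either way. A call with a gripper value outside its range is refused whole. The fingers move at their own pace and stop on an object; "grip_force" is the grip in N (left out, the last holds). Time passes only in rows, so rows that do not move let the fingers close. It gives the time, the measured TCP pose, the force, the opening and the grip force at its end, in the units of the state.
- env.get_state(): the state, without advancing time (a new reading comes with each control period).
- env.read_camera(name): name is "side" or "top"; returns the picture (480x640x3 uint8, red, green, blue); there is no depth.
- env.get_calibration(name): a dict with "vertical_fov" (degrees; the focal length in pixels is half the picture's height over the tangent of half this angle, whatever the lens; pixels are square), "cx", "cy" (the principal point, pixels), "rvec" (rotation vector, rad) and "tvec" (3), from world to camera coordinates, as OpenCV has them. Camera axes: x right, y down, z forward; pixel columns grow to the right and rows downward; lengths in m; the calibration is good to about 2 mm. A picture is of the moment at which its call begins. get_calibration takes no time and is no camera call.
- env.hand_in(): hands the job in; it is judged then, once.
The state is a dict: "clock": time; "joint_pos": joint angles; "qvel": joint speeds; "tau": joint torques, N m; "tcp_pos": TCP position; "orientation": TCP orientation; "wrist_force": force on the tool from outside, world axes, zero at the start; "ft_torque": the same for the moment, N m; "finger_gap": finger opening in m; "grip_force": force on a finger pad.
Only numpy, scipy, OpenCV 4.12 (cv2) and the standard library are available. Lean on these libraries where they do the work, as an engineer would, in place of code of your own. Each camera call takes 0.05 s, during which the arm holds its last target. There are 200 camera calls.

## Working session

There is one attempt and no reset: what is moved stays moved. The work goes in short steps, Python scripts to look and compute and a tool call to move; the robot and the scene stay as the last step left them, time stands still between calls to the robot, and variables do not carry over. Pictures are saved under pics/ and viewed, at most 10 in all, crops included, and the job is handed in when it is done.

Besides the shell and the picture viewer there is one more tool, called after "Request:" by a JSON object that holds its "op" and its "data", one argument or row to a line. servo_tool: Moves the arm, as the interface text tells. Its arguments: {"type":"object","properties":{"increments":{"type":"array"},"grip_force":{"type":"number"}},"required":["increments"]}

```bash
mkdir -p pics
cat > h.py <<'E'
import numpy as np, cv2
from workcell import env
def cam(n):
    c=env.get_calibration(n); f=240/np.tan(np.radians(c['vertical_fov'])/2)
    K=np.array([[f,0,c['cx']],[0,f,c['cy']],[0,0,1]]); R=cv2.Rodrigues(np.array(c['rvec'],float))[0]
    return c,K,R,np.array(c['tvec'],float).ravel()
def ray(n,u,v,z):
    c,K,R,t=cam(n); d=R.T@np.linalg.inv(K)@[u,v,1]; o=-R.T@t
    return o+d*(z-o[2])/d[2]
def proj(n,P):
    c,K,R,t=cam(n); return cv2.projectPoints(np.array(P,float).reshape(-1,3),cv2.Rodrigues(R)[0],t,K,None)[0].reshape(-1,2)
def snap(n,f):
    im=np.array(env.read_camera(n)); cv2.imwrite('pics/'+f,im[:,:,::-1]); return im
E
python3 - <<'E'
from h import *
for n in('top','side'):
    snap(n,n+'0.png'); print(env.get_calibration(n)); c,K,R,t=cam(n); print(-R.T@t)
s=env.get_state(); print(s)
E
```

```text
{'vertical_fov': 54.94159893519381, 'cx': 324.0813681165603, 'cy': 239.2912117506575, 'rvec': array([ 2.12734652, -2.09181718,  0.18905691]), 'tvec': array([4.96224818e-04, 5.52145978e-01, 1.01247132e+00])}
[ 0.34344139 -0.01136569  1.10085532]
{'vertical_fov': 57.44674787298248, 'cx': 313.9920788126748, 'cy': 239.71612197651294, 'rvec': array([ 2.3626491 , -0.29976267,  0.09285091]), 'tvec': array([-0.55029535,  0.151363  ,  1.02399933])}
[ 0.40553254 -0.71671953  0.83436612]
{'clock': 0.1, 'joint_pos': array([ 1.10937680e+00,  3.13952759e-01,  4.51036819e-02,  1.30359230e+00,
       -1.95032613e-05,  1.43120738e+00]), 'qvel': array([-0.00061082, -0.00292713,  0.00273491, -0.00152986,  0.00011352,
        0.00054958]), 'tau': array([ 2.22196373e-03, -4.81723559e+01,  2.99245155e+01,  1.26722440e-02,
       -1.36319691e-04,  7.27840870e-06]), 'tcp_pos': array([0.18166079, 0.54502653, 0.20038699]), 'orientation': array([-2.34153595e-04,  1.60221678e-01,  9.87080715e-01, -7.88549639e-04]), 'wrist_force': array([-1.24882016,  0.32214844, -0.40642899]), 'ft_torque': array([-0.0028897 ,  0.01074161,  0.01256155]), 'grip_force': 0.0, 'finger_gap': 0.08527358426871703}
```

View pics/top0.png

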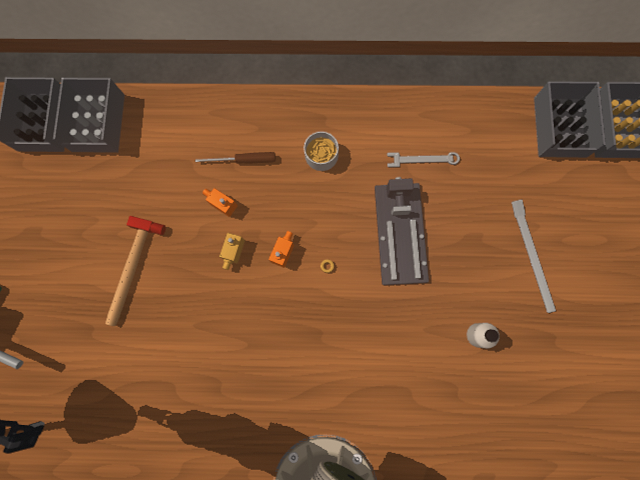

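View pics/side0.png

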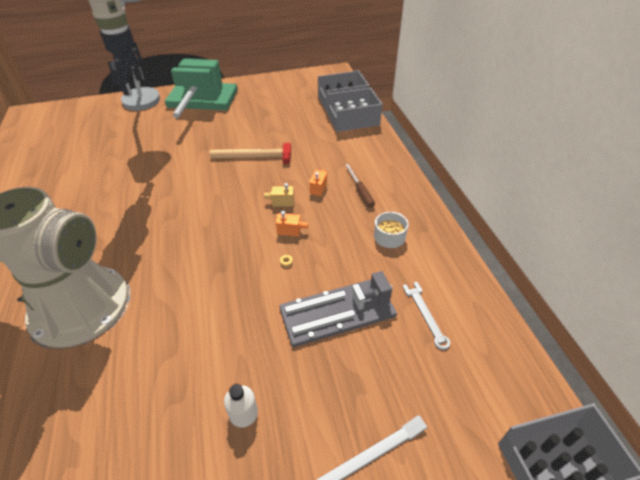

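The top view shows the jig at about (403,235), with its stop towards the image top (world +x). The block candidates are yellow-brass at (232,249), orange at (220,201) and orange at (283,249). Only the one at (232,249) is brass, with its spigot down-image at (226,266), so I'll confirm it in an enlarged crop.

Run:
```python
from h import *
im=cv2.imread('pics/top0.png'); s=cv2.imread('pics/side0.png')
a=cv2.resize(im[220:280,200:260],(400,400),interpolation=cv2.INTER_CUBIC)
b=cv2.resize(im[170:290,360:440],(400,600),interpolation=cv2.INTER_CUBIC)
c=np.zeros((600,800,3),np.uint8); c[:400,:400]=a; c[:,400:]=b
c[400:600,:400]=cv2.resize(s[170:220,255:355],(400,200),interpolation=cv2.INTER_CUBIC)
cv2.imwrite('pics/crop1.png',c)
hsv=cv2.cvtColor(im,cv2.COLOR_BGR2HSV)
print(hsv[249,228],hsv[249,283],hsv[249,205])
m=cv2.inRange(hsv,(20,120,110),(30,255,255)); m[:, :205]=0;m[:,258:]=0;m[:225]=0;m[280:]=0
cs=max(cv2.findContours(m,0,2)[0],key=cv2.contourArea); print(cv2.contourArea(cs),cv2.minAreaRect(cs),cv2.boundingRect(cs))
# jig rails: bright grey
g=cv2.inRange(hsv,(0,0,150),(180,50,255)); g[:,:380]=0;g[:,428:]=0;g[:216]=0;g[282:]=0
for k in cv2.findContours(g,0,2)[0]:
    if cv2.contourArea(k)>60:
        r=cv2.minAreaRect(k); p=cv2.boxPoints(r); print('rail',r); print(np.round([ray('top',*q,.027)[:2] for q in p],4).tolist())
d=cv2.inRange(hsv,(0,0,0),(180,90,110)); d[:,:365]=0;d[:,440:]=0;d[:170]=0;d[295:]=0
k=max(cv2.findContours(d,0,2)[0],key=cv2.contourArea); r=cv2.minAreaRect(k);print('plate',r,[np.round(ray('top',*q,.015)[:2],4).tolist() for q in cv2.boxPoints(r)])
```

```text
[ 18 169 211] [ 12 212 229] [ 13 167 154]
0.0 ((220.0, 256.0), (0.0, 0.0), 0.0) (220, 256, 1, 1)
rail ((391.0483093261719, 249.57931518554688), (57.30138397216797, 3.8200924396514893), 85.2363510131836)
[[0.6039, -0.1384], [0.6048, -0.1475], [0.4683, -0.1572], [0.4674, -0.1483]]
rail ((414.7381591796875, 248.4770965576172), (57.59972381591797, 3.9816360473632812), 84.50768280029297)
[[0.6076, -0.1937], [0.6087, -0.2031], [0.4716, -0.2132], [0.4705, -0.204]]
plate ((400.858642578125, 231.303466796875), (105.2186279296875, 46.671566009521484), 85.2363510131836) [[0.7083, -0.1075], [0.7197, -0.2215], [0.462, -0.2363], [0.451, -0.1273]]
```

View pics/crop1.png

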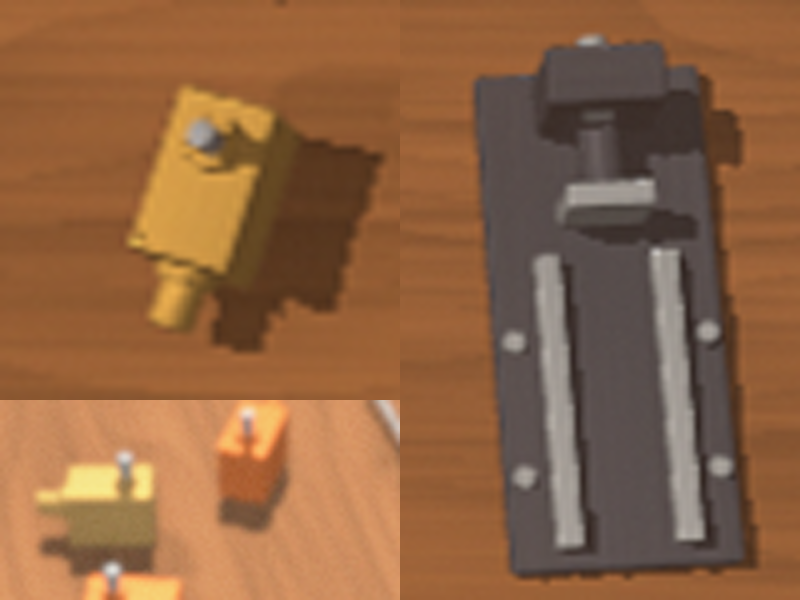

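The crop confirms it. The brass block's top-face corners are at about (227,232), (241,237), (219,256) and (233,260) in top0. Its spigot is at the lower end, the nose points up-image and the grey stub is near the nose. The jig rails are found, with the stop plate at about (402,209).

```bash
cat >> h.py <<'E'
def tool():
    s=env.get_state(); from scipy.spatial.transform import Rotation as Ro
    q=s['orientation']; return s,Ro.from_quat(q,scalar_first=True).as_matrix(),s['tcp_pos']
def todo(x,y,z,yaw):
    "shift in tool axes (mm) and roll (deg) so that tool y lies along yaw+90deg"
    s,M,p=tool(); ty=np.degrees(np.arctan2(M[1,1],M[0,1])); 
    e=(yaw+90-ty+90)%180-90
    print('clock',s['clock'],'tcp',p.round(4),'tool yaw',round(ty-90,2),'shift mm',(M.T@(np.array([x,y,z])-p)*1000).round(1),'roll',round(-e,2),'tilt',M[:,2].round(4),'F',s['wrist_force'].round(1),'gap',s['finger_gap'])
E
python3 - <<'E'
from h import *
P=np.array([[183,85],[277,115],[130,243],[222,272]],float); P=(P+.5)/6.6667-.5+[200,220]
W=np.array([ray('top',*p,.045)[:2] for p in P]); print(W.round(4)); c=W.mean(0)
d=W[0]+W[1]-W[2]-W[3]; yaw=np.degrees(np.arctan2(d[1],d[0])); print('block',c,yaw,np.hypot(*d)/2,np.hypot(*(W[0]+W[2]-W[1]-W[3]))/2)
e=W[0]+W[2]-W[1]-W[3]; print('yaw2',np.degrees(np.arctan2(e[1],e[0]))-90)
# side check: stub base etc.
print(proj('side',[[*c,.045]]),proj('top',[[.6226,-.1696,.0575],[.5777,-.1728,.015]]))
todo(*c,.12,yaw)
E
```

```text
[[0.5672 0.2382]
 [0.5569 0.2044]
 [0.5106 0.2534]
 [0.5009 0.2206]]
block [0.53390298 0.22916098] -15.569695739056161 0.05844458884558571 0.03475012572331503
yaw2 -16.704373277500565
[[282.33977472 189.61712322]] [[401.66911948 210.47779366]
 [400.64953746 233.1749763 ]]
clock 0.1 tcp [0.1817 0.545  0.2004] tool yaw -18.44 shift mm [-434.1 -188.1   80.6] roll -2.87 tilt [-7.0e-04 -1.5e-03 -1.0e+00] F [-1.2  0.3 -0.4] gap 0.08527358426871703
```

Request:
{"op": "servo_tool", "data": {
  "increments": [
    {"grip": 0,"x": -36,"y": -15.5,"z": 0,"roll": -0.5},
    {"grip": 0,"x": -36,"y": -15.5,"z": 0,"roll": -0.5},
    {"grip": 0,"x": -36,"y": -15.5,"z": 0,"roll": -0.5},
    {"grip": 0,"x": -36,"y": -15.5,"z": 0,"roll": -0.5},
    {"grip": 0,"x": -36,"y": -15.5,"z": 0,"roll": -0.5}
  ]
}}

```text
clock: 0.52
tcp_pos: [0.331, 0.4162, 0.2008]
orientation: [-0.0, 0.138, 0.99, -0.0]
wrist_force: [-0.2, 0.7, 1.0]
finger_gap: 0.0856
grip_force: 0.0
```

Request:
{"op": "servo_tool", "data": {
  "increments": [
    {"grip": 0,"x": -36,"y": -15.5,"z": 10,"roll": 0},
    {"grip": 0,"x": -36,"y": -15.5,"z": 10,"roll": 0},
    {"grip": 0,"x": -36,"y": -15.5,"z": 10,"roll": 0},
    {"grip": 0,"x": -36,"y": -15.5,"z": 10,"roll": 0},
    {"grip": 0,"x": -30,"y": -15.5,"z": 10,"roll": 0}
  ]
}}

```text
clock: 0.93
tcp_pos: [0.4781, 0.2936, 0.1504]
orientation: [0.0, 0.139, 0.99, -0.0]
wrist_force: [0.2, 1.4, 0.2]
finger_gap: 0.0854
grip_force: 0.0
```

Run:
```python
from h import *
todo(.5339,.2292,.12,-16)
```

```text
clock 0.9333 tcp [0.4781 0.2936 0.1504] tool yaw -15.99 shift mm [-71.3 -46.5  30.4] roll 0.01 tilt [ 1.e-04 -1.e-04 -1.e+00] F [0.2 1.4 0.2] gap 0.085367639075081
```

Request:
{"op": "servo_tool", "data": {
  "increments": [
    {"grip": 0,"x": -30,"y": -20,"z": 10,"roll": 0},
    {"grip": 0,"x": -30,"y": -20,"z": 10,"roll": 0},
    {"grip": 0,"x": -11,"y": -6.5,"z": 10,"roll": 0},
    {"grip": 0,"x": 0,"y": 0,"z": 0,"roll": 0}
  ]
}}

```text
clock: 1.27
tcp_pos: [0.5326, 0.2282, 0.1184]
orientation: [-0.002, 0.141, 0.99, -0.001]
wrist_force: [-0.5, 0.2, -2.0]
finger_gap: 0.0854
grip_force: 0.0
```

Run:
```python
from h import *
s=snap('side','s1.png'); t=snap('top','t1.png')
a=cv2.resize(s[100:240,210:370],(400,350)); b=cv2.resize(t[190:300,170:300],(400,338))
c=np.zeros((350,800,3),np.uint8); c[:,:400]=a;c[:338,400:]=b; cv2.imwrite('pics/c2.png',c[:,:,::-1])
todo(.5339,.2292,.014,-16)
```

```text
clock 1.3667 tcp [0.531  0.2309 0.1204] tool yaw -16.0 shift mm [ -3.5  -0.7 106.4] roll -0.0 tilt [-2.5e-03 -1.0e-04 -1.0e+00] F [-0.   0.6  0.1] gap 0.08552366595962145
```

View pics/c2.png

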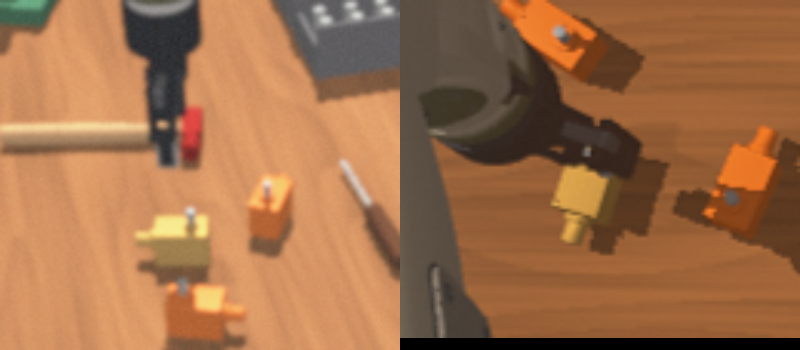

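The gripper hangs above the brass block, which is at side-crop (180,240). The fingers straddle it in line and the orange ones are clear, so I'll descend.

Request:
{"op": "servo_tool", "data": {
  "increments": [
    {"grip": 0,"x": 0,"y": 0,"z": 30,"roll": 0},
    {"grip": 0,"x": 0,"y": 0,"z": 30,"roll": 0},
    {"grip": 0,"x": 0,"y": 0,"z": 25,"roll": 0},
    {"grip": 0,"x": 0,"y": 0,"z": 15,"roll": 0},
    {"grip": 0,"x": 0,"y": 0,"z": 6,"roll": 0}
  ]
}}

```text
clock: 1.78
tcp_pos: [0.5289, 0.2323, 0.0132]
orientation: [-0.002, 0.137, 0.991, -0.001]
wrist_force: [0.3, 0.8, -0.6]
finger_gap: 0.0851
grip_force: 0.0
```

Request:
{"op": "servo_tool", "data": {
  "increments": [
    {"grip": 0,"x": 0,"y": 0,"z": 0,"roll": 0},
    {"grip": 0.3,"x": 0,"y": 0,"z": 0,"roll": 0},
    {"grip": 0.5,"x": 0,"y": 0,"z": 0,"roll": 0},
    {"grip": 0.8,"x": 0,"y": 0,"z": 0,"roll": 0},
    {"grip": 1,"x": 0,"y": 0,"z": 0,"roll": 0}
  ],
  "grip_force": 70
}}

```text
clock: 2.2
tcp_pos: [0.5329, 0.2316, 0.0166]
orientation: [0.001, 0.139, 0.99, 0.001]
wrist_force: [-0.2, 0.2, -0.3]
finger_gap: 0.039
grip_force: 0.0
```

Request:
{"op": "servo_tool", "data": {
  "increments": [
    {"grip": 1,"x": 0,"y": 0,"z": 0,"roll": 0},
    {"grip": 1,"x": 0,"y": 0,"z": 0,"roll": 0},
    {"grip": 1,"x": 0,"y": 0,"z": 0,"roll": 0},
    {"grip": 1,"x": 0,"y": 0,"z": 0,"roll": 0}
  ]
}}

```text
clock: 2.53
tcp_pos: [0.5311, 0.2311, 0.0154]
orientation: [-0.001, 0.139, 0.99, 0.0]
wrist_force: [-1.1, -0.2, -0.3]
finger_gap: -0.0001
grip_force: 1.0
```

Run:
```python
from h import *
todo(.5339,.2292,.12,-16)
```

```text
clock 2.5333 tcp [0.5311 0.2311 0.0154] tool yaw -15.95 shift mm [  -3.1   -1.  -104.6] roll 0.05 tilt [-1.4e-03  5.0e-04 -1.0e+00] F [-1.1 -0.2 -0.3] gap -0.00010640305653156898
```

The fingers shut on nothing, so I'll look.

Run:
```python
from h import *
s=snap('side','s2.png'); t=snap('top','t2.png')
a=cv2.resize(s[100:240,210:370],(400,350)); b=cv2.resize(t[190:300,170:300],(400,338))
c=np.zeros((350,800,3),np.uint8); c[:,:400]=a;c[:338,400:]=b; cv2.imwrite('pics/c3.png',c[:,:,::-1])
p=env.get_state()['tcp_pos']; print(proj('side',[p,[.5339,.2292,.045]]),proj('top',[p,[.5339,.2292,.045]]))
```

```text
[[282.00836285 197.42886356]
 [282.33604055 189.60865001]] [[231.80188216 249.70105855]
 [230.01977233 246.32704226]]
```

View pics/c3.png

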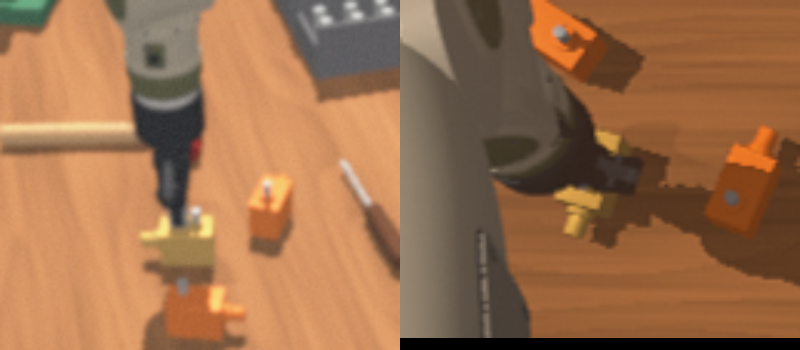

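Run:
```python
from h import *
for z in(.10,.12,.133,.15,.17): print(z,(proj('side',[[.531,.231,z]])-[210,100])*2.5)
for z in(.0,.015,.045,.06): print(z,(proj('side',[[.531,.231,z]])-[210,100])*2.5,(proj('top',[[.531,.231,z]])-[170,190])/.325+[400,0])
s=cv2.imread('pics/s2.png'); t=cv2.imread('pics/t2.png')
a=cv2.resize(s[155:215,250:310],(400,400),interpolation=cv2.INTER_CUBIC); b=cv2.resize(t[220:280,205:265],(400,400),interpolation=cv2.INTER_CUBIC)
a=cv2.convertScaleAbs(a,alpha=1.6);b=cv2.convertScaleAbs(b,alpha=1.8)
cv2.imwrite('pics/c4.png',cv2.cvtColor(np.hstack([a,b]),cv2.COLOR_BGR2RGB))
```

```text
0.1 [[174.24426445 184.28813162]]
0.12 [[172.8178539  169.38328111]]
0.133 [[171.87168019 159.49652197]]
0.15 [[170.61107125 146.32416586]]
0.17 [[169.09311199 130.46270453]]
0.0 [[180.88523126 253.68092814]] [[594.52677317 187.20718912]]
0.015 [[179.93809315 243.7840918 ]] [[590.49112783 183.90832852]]
0.045 [[177.99360827 223.46577851]] [[582.08909327 177.04024711]]
0.06 [[176.99536637 213.03494836]] [[577.71354349 173.46353817]]
```

View pics/c4.png

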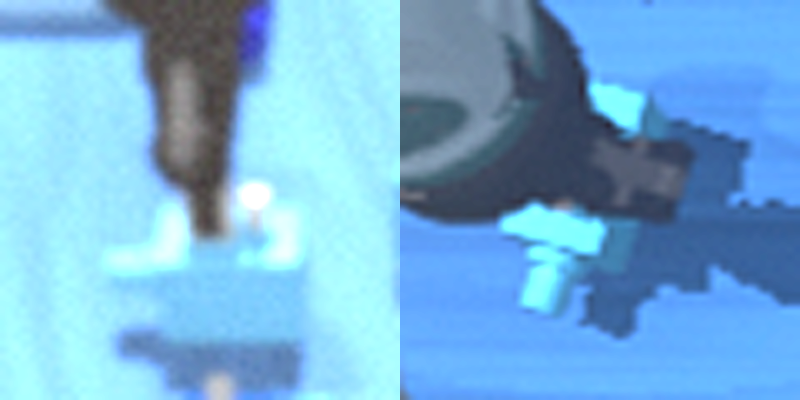

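Run:
```python
from h import *
s,M,p=tool()
for nm,o in(('asread',[0,0,0]),('z+30',[0,0,.03]),('y+40',[0,.04,0])):
    q=p+o
    pts=[q+M@[sx*.038,sy*.0425,-.073] for sx in(-1,1) for sy in(-1,1)]+[q]
    print(nm,'top c4',((proj('top',pts)-[205,220])*6.667+[400,0]).round(0).tolist(),'side c4',((proj('side',pts)-[250,155])*6.667).round(0).tolist())
print(s['joint_pos'],s['tau'].round(2))
```

```text
asread top c4 [[688.0, 90.0], [452.0, 19.0], [615.0, 304.0], [376.0, 231.0], [579.0, 198.0]] side c4 [[286.0, 215.0], [300.0, 85.0], [97.0, 213.0], [119.0, 84.0], [213.0, 283.0]]
z+30 top c4 [[672.0, 71.0], [429.0, -2.0], [596.0, 291.0], [350.0, 216.0], [560.0, 183.0]] side c4 [[282.0, 155.0], [296.0, 26.0], [89.0, 154.0], [112.0, 25.0], [208.0, 229.0]]
y+40 top c4 [[570.0, 88.0], [335.0, 17.0], [495.0, 302.0], [257.0, 229.0], [468.0, 196.0]] side c4 [[266.0, 154.0], [280.0, 30.0], [81.0, 153.0], [104.0, 29.0], [196.0, 225.0]]
[ 2.71627862e-01  4.42228132e-01 -2.42560844e-01  8.87110334e-01
  8.04420143e-04  5.49690060e-01] [-9.900e-01 -5.039e+01  2.680e+01 -1.150e+00 -3.600e-01 -1.000e-02]
```

Request:
{"op": "servo_tool", "data": {
  "increments": [
    {"grip": 1,"x": 0,"y": 0,"z": -20,"roll": 0},
    {"grip": 1,"x": 0,"y": 0,"z": -30,"roll": 0},
    {"grip": 1,"x": 0,"y": 0,"z": -30,"roll": 0},
    {"grip": 1,"x": 0,"y": 0,"z": 0,"roll": 0},
    {"grip": 1,"x": 0,"y": 0,"z": 0,"roll": 0}
  ]
}}

```text
clock: 3.05
tcp_pos: [0.5342, 0.2317, 0.0974]
orientation: [0.003, 0.139, 0.99, 0.001]
wrist_force: [-0.5, -0.3, -1.2]
finger_gap: -0.0002
grip_force: 0.0
```

Run:
```python
from h import *
s=snap('side','s3.png'); t=snap('top','t3.png')
b=cv2.convertScaleAbs(cv2.resize(t[210:280,200:270],(400,400),interpolation=cv2.INTER_CUBIC),alpha=1.4); a=cv2.convertScaleAbs(cv2.resize(s[140:220,240:320],(400,400),interpolation=cv2.INTER_CUBIC),alpha=1.3)
cv2.imwrite('pics/c5.png',np.hstack([a,b])[:,:,::-1])
st,M,p=tool()
print(p,st['finger_gap'])
for dz in(0,.015,.03,.045): q=p+[0,0,dz]; print(dz,(proj('side',[q])-[240,140])*5,(proj('top',[q])-[200,210])*5.714+[400,0])
```

```text
[0.53181342 0.23102241 0.09460655] -0.0003146138214741338
0 [[200.70496933 176.21881048]] [[539.03888864 189.75085409]]
0.015 [[198.59957619 154.07662846]] [[530.12281425 182.43200124]]
0.03 [[196.45515453 131.52398777]] [[520.94417063 174.8976157 ]]
0.045 [[194.27060894 108.54936839]] [[511.49118584 167.13803434]]
```

View pics/c5.png

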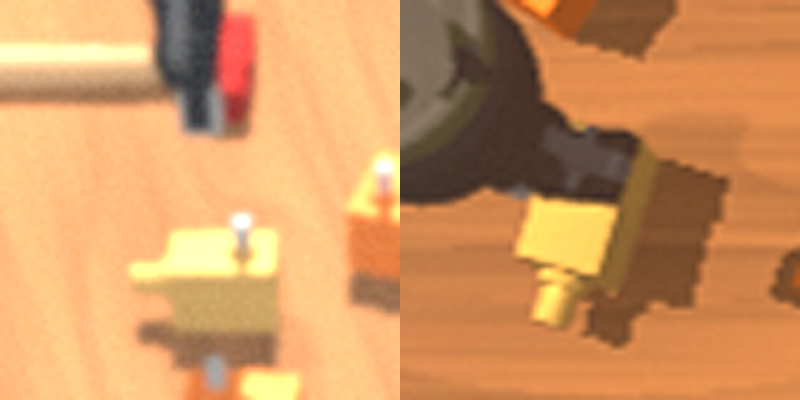

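The shut fingertips appear in side-crop c5 at (200,132). The reported TCP would project to (201,176), so the tip is really about 30 mm higher than reported. The fingers closed above the block and nudged it about 5 mm. I'll correct by going about 30 mm lower than the readings suggest.

Run:
```python
from h import *
P=np.array([[117,255],[202,277]],float); P=(P+.5)/5.714-.5+[200,210]
W=np.array([ray('top',*p,.045)[:2] for p in P]); d=W[0]-W[1]; yaw=np.degrees(np.arctan2(d[1],d[0]))-90; print(W,yaw,np.hypot(*d))
for y in(yaw,-13): print(W.mean(0)+.03*np.array([np.cos(np.radians(y)),np.sin(np.radians(y))]))
todo(.538,.225,.0,-13)
```

```text
[[0.5148985  0.2513529 ]
 [0.50639524 0.21611856]] -13.568000218470942 0.03624588011441871
[0.53980964 0.22669775]
[0.53987797 0.2269872 ]
clock 3.15 tcp [0.5318 0.231  0.0946] tool yaw -15.94 shift mm [-7.6 -4.1 94.6] roll -2.94 tilt [-1.e-04 -1.e-04 -1.e+00] F [-0.9 -0.  -1.2] gap -0.0003146138214741338
```

Request:
{"op": "servo_tool", "data": {
  "increments": [
    {"grip": 0,"x": -7,"y": -3,"z": 0,"roll": -2.5},
    {"grip": 0,"x": 0,"y": 0,"z": 0,"roll": 0},
    {"grip": 0,"x": 0,"y": 0,"z": 0,"roll": 0},
    {"grip": 0,"x": 0,"y": 0,"z": 0,"roll": 0},
    {"grip": 0,"x": 0,"y": 0,"z": 0,"roll": 0}
  ]
}}

```text
clock: 3.57
tcp_pos: [0.5372, 0.2264, 0.0944]
orientation: [-0.001, 0.117, 0.993, -0.0]
wrist_force: [-1.0, -0.8, 0.0]
finger_gap: 0.0603
grip_force: 0.0
```

Request:
{"op": "servo_tool", "data": {
  "increments": [
    {"grip": 0,"x": 0,"y": 0,"z": 0,"roll": 0},
    {"grip": 0,"x": 0,"y": 0,"z": 20,"roll": 0},
    {"grip": 0,"x": 0,"y": 0,"z": 20,"roll": 0},
    {"grip": 0,"x": 0,"y": 0,"z": 20,"roll": 0},
    {"grip": 0,"x": 0,"y": 0,"z": 15,"roll": 0}
  ]
}}

```text
clock: 3.98
tcp_pos: [0.537, 0.2263, 0.0187]
orientation: [-0.0, 0.117, 0.993, -0.0]
wrist_force: [-0.1, -0.4, 0.0]
finger_gap: 0.0858
grip_force: 0.0
```

Request:
{"op": "servo_tool", "data": {
  "increments": [
    {"grip": 0,"x": 0,"y": 0,"z": 11,"roll": 0},
    {"grip": 0,"x": 0,"y": 0,"z": 8,"roll": 0},
    {"grip": 0,"x": 0,"y": 0,"z": 8,"roll": 0},
    {"grip": 0,"x": 0,"y": 0,"z": 6,"roll": 0},
    {"grip": 0,"x": 0,"y": 0,"z": 0,"roll": 0}
  ]
}}

```text
clock: 4.4
tcp_pos: [0.5373, 0.2262, -0.0137]
orientation: [-0.001, 0.117, 0.993, -0.0]
wrist_force: [0.2, 0.1, 0.3]
finger_gap: 0.0853
grip_force: 0.0
```

Request:
{"op": "servo_tool", "data": {
  "increments": [
    {"grip": 0.5,"x": 0,"y": 0,"z": 0,"roll": 0},
    {"grip": 0.5,"x": 0,"y": 0,"z": 0,"roll": 0},
    {"grip": 0.7,"x": 0,"y": 0,"z": 0,"roll": 0},
    {"grip": 0.8,"x": 0,"y": 0,"z": 0,"roll": 0},
    {"grip": 1,"x": 0,"y": 0,"z": 0,"roll": 0}
  ]
}}

```text
clock: 4.82
tcp_pos: [0.5388, 0.2268, -0.0117]
orientation: [0.001, 0.117, 0.993, 0.001]
wrist_force: [-0.2, 0.6, 3.6]
finger_gap: 0.0348
grip_force: 72.3
```

Request:
{"op": "servo_tool", "data": {
  "increments": [
    {"grip": 1,"x": 0,"y": 0,"z": 0,"roll": 0},
    {"grip": 1,"x": 0,"y": 0,"z": 0,"roll": 0},
    {"grip": 1,"x": 0,"y": 0,"z": 0,"roll": 0},
    {"grip": 1,"x": 0,"y": 0,"z": 0,"roll": 0}
  ]
}}

```text
clock: 5.15
tcp_pos: [0.5388, 0.2268, -0.0118]
orientation: [0.001, 0.117, 0.993, 0.001]
wrist_force: [-0.0, 0.4, 5.6]
finger_gap: 0.0352
grip_force: 72.3
```

Request:
{"op": "servo_tool", "data": {
  "increments": [
    {"grip": 1,"x": 0,"y": 0,"z": -15,"roll": 0},
    {"grip": 1,"x": 0,"y": 0,"z": -30,"roll": 0},
    {"grip": 1,"x": 0,"y": 0,"z": -35,"roll": 0},
    {"grip": 1,"x": 0,"y": 0,"z": -20,"roll": 0},
    {"grip": 1,"x": 0,"y": 0,"z": 0,"roll": 0}
  ]
}}

```text
clock: 5.57
tcp_pos: [0.5403, 0.2269, 0.0911]
orientation: [0.003, 0.117, 0.993, 0.001]
wrist_force: [1.5, -0.3, -5.3]
finger_gap: 0.0347
grip_force: 71.4
```

Run:
```python
from h import *
todo(.5577,-.1742,.1,4.1)
```

```text
clock 5.5667 tcp [0.5403 0.2269 0.0911] tool yaw -13.44 shift mm [-110.2 -386.1   -9.4] roll -17.54 tilt [ 0.0062  0.0014 -1.    ] F [ 1.5 -0.3 -5.3] gap 0.03468629014375888
```

Request:
{"op": "servo_tool", "data": {
  "increments": [
    {"grip": 1,"x": 0,"y": 0,"z": -3,"roll": -6},
    {"grip": 1,"x": 0,"y": 0,"z": -3,"roll": -6},
    {"grip": 1,"x": 0,"y": 0,"z": -3,"roll": -5.5},
    {"grip": 1,"x": 1,"y": -20,"z": 0,"roll": 0},
    {"grip": 1,"x": 1,"y": -35,"z": 0,"roll": 0}
  ]
}}

```text
clock: 5.98
tcp_pos: [0.5378, 0.1732, 0.0933]
orientation: [-0.002, -0.038, 0.999, 0.0]
wrist_force: [1.7, -0.7, -6.3]
finger_gap: 0.0348
grip_force: 71.5
```

Request:
{"op": "servo_tool", "data": {
  "increments": [
    {"grip": 1,"x": 1,"y": -38,"z": 0,"roll": 0},
    {"grip": 1,"x": 1,"y": -38,"z": 0,"roll": 0},
    {"grip": 1,"x": 1,"y": -38,"z": 0,"roll": 0},
    {"grip": 1,"x": 1,"y": -38,"z": 0,"roll": 0},
    {"grip": 1,"x": 1,"y": -38,"z": 0,"roll": 0}
  ]
}}

```text
clock: 6.4
tcp_pos: [0.5459, -0.0199, 0.0932]
orientation: [-0.002, -0.036, 0.999, 0.0]
wrist_force: [1.0, -0.1, -6.4]
finger_gap: 0.0347
grip_force: 71.5
```

Request:
{"op": "servo_tool", "data": {
  "increments": [
    {"grip": 1,"x": 1,"y": -38,"z": 0,"roll": 0},
    {"grip": 1,"x": 1,"y": -38,"z": 0,"roll": 0},
    {"grip": 1,"x": 1,"y": -38,"z": 0,"roll": 0},
    {"grip": 1,"x": 1,"y": -30,"z": 0,"roll": 0},
    {"grip": 1,"x": 0,"y": -12,"z": 0,"roll": 0}
  ]
}}

```text
clock: 6.82
tcp_pos: [0.5537, -0.1785, 0.0931]
orientation: [-0.002, -0.033, 0.999, -0.0]
wrist_force: [0.9, -0.5, -5.8]
finger_gap: 0.0348
grip_force: 71.7
```

Request:
{"op": "servo_tool", "data": {
  "increments": [
    {"grip": 1,"x": 0,"y": 0,"z": 0,"roll": 0},
    {"grip": 1,"x": 0,"y": 0,"z": 0,"roll": 0},
    {"grip": 1,"x": 0,"y": 0,"z": 0,"roll": 0}
  ]
}}

```text
clock: 7.07
tcp_pos: [0.5538, -0.173, 0.0943]
orientation: [-0.002, -0.036, 0.999, 0.001]
wrist_force: [-0.4, -0.1, -5.3]
finger_gap: 0.0349
grip_force: 71.8
```

Run:
```python
from h import *
todo(.5577,-.1742,.1,4.1)
s=snap('side','s4.png'); t=snap('top','t4.png')
b=cv2.convertScaleAbs(cv2.resize(t[165:295,350:450],(400,520),interpolation=cv2.INTER_CUBIC),alpha=1.3); a=cv2.convertScaleAbs(cv2.resize(s[215:345,275:375],(400,520),interpolation=cv2.INTER_CUBIC),alpha=1.2)
cv2.imwrite('pics/c6.png',np.hstack([a,b])[:,:,::-1])
```

```text
clock 7.0667 tcp [ 0.5538 -0.173   0.0943] tool yaw 4.09 shift mm [-3.8 -1.4 -5.7] roll -0.01 tilt [-0.0033  0.0022 -1.    ] F [-0.4 -0.1 -5.3] gap 0.034895020583217855
```

View pics/c6.png

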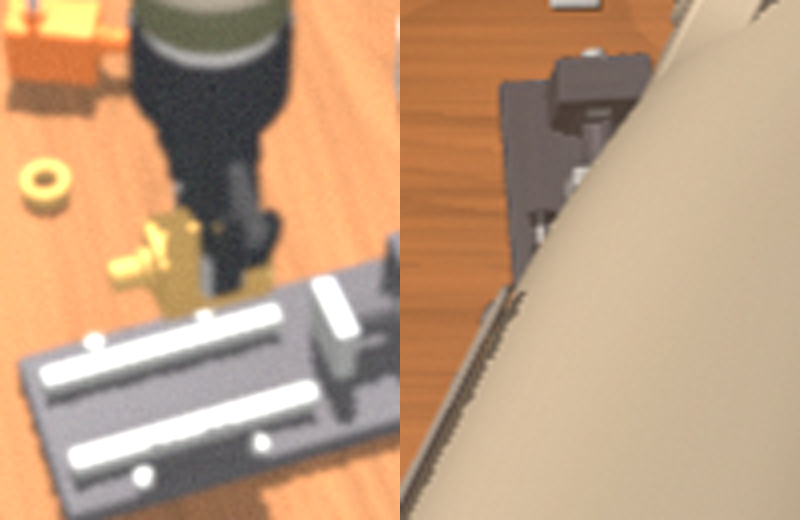

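The side crop shows the block held level above the channel, nose towards the stop plate. Its lower front edge runs from about (165,313) to (272,290) in the crop. I'll check this against the predicted projection.

Run:
```python
from h import *
s,M,p=tool()
u=np.array([.9974,.0714,0]); v=np.array([-.0714,.9974,0])
for dy in(0,.004,-.004):
  c=np.array([p[0],p[1],.106])+dy*v
  pts=[c+sx*.03*u+sy*.018*v+[0,0,h] for sx in(-1,1) for sy in(-1,1) for h in(0,.045)]+[c-.052*u+[0,0,.0225]]
  print(dy,((proj('side',pts)-[275,215])*4).round(0).tolist())
j=np.array([.5777,-.1728,0])
pts=[j+x*u+y*v+[0,0,.027] for y in(28,-28) for x in(-110,30) for x,y in[(x/1e3,y/1e3)]]
print('rails',((proj('side',pts)-[275,215])*4).round(0).tolist(), 'stop top', ((proj('side',[j+.045*u+sy*.021*v+[0,0,.0575] for sy in(1,-1)])-[275,215])*4).round(0).tolist())
```

```text
0 [[165.0, 321.0], [163.0, 267.0], [143.0, 269.0], [141.0, 214.0], [274.0, 291.0], [277.0, 236.0], [250.0, 240.0], [252.0, 184.0], [112.0, 279.0]]
0.004 [[162.0, 315.0], [161.0, 261.0], [141.0, 263.0], [139.0, 208.0], [272.0, 285.0], [274.0, 230.0], [248.0, 234.0], [249.0, 179.0], [109.0, 273.0]]
-0.004 [[167.0, 327.0], [166.0, 273.0], [146.0, 274.0], [143.0, 219.0], [277.0, 296.0], [280.0, 242.0], [253.0, 245.0], [255.0, 190.0], [114.0, 285.0]]
rails [[45.0, 372.0], [298.0, 344.0], [73.0, 454.0], [298.0, 344.0]] stop top [[312.0, 275.0], [341.0, 334.0]]
```

Request:
{"op": "servo_tool", "data": {
  "increments": [
    {"grip": 1,"x": 0,"y": -3,"z": 20,"roll": 0},
    {"grip": 1,"x": 0,"y": 0,"z": 25,"roll": 0},
    {"grip": 1,"x": 0,"y": 0,"z": 20,"roll": 0},
    {"grip": 1,"x": 0,"y": 0,"z": 6,"roll": 0},
    {"grip": 1,"x": 0,"y": 0,"z": 0,"roll": 0}
  ]
}}

```text
clock: 7.58
tcp_pos: [0.5536, -0.1754, 0.0231]
orientation: [-0.002, -0.036, 0.999, 0.001]
wrist_force: [-0.3, 0.3, -5.6]
finger_gap: 0.0349
grip_force: 71.5
```

Request:
{"op": "servo_tool", "data": {
  "increments": [
    {"grip": 1,"x": 0,"y": 0,"z": 0,"roll": 0},
    {"grip": 1,"x": 0,"y": 0,"z": 0,"roll": 0}
  ]
}}

```text
clock: 7.75
tcp_pos: [0.5568, -0.1775, 0.0267]
orientation: [0.001, -0.036, 0.999, -0.001]
wrist_force: [0.4, -0.5, -6.5]
finger_gap: 0.0348
grip_force: 71.6
```

Run:
```python
from h import *
todo(.5577,-.1742,.003,4.1)
s=snap('side','s5.png')
a=cv2.convertScaleAbs(cv2.resize(s[250:340,275:395],(800,600),interpolation=cv2.INTER_CUBIC),alpha=1.2)
cv2.imwrite('pics/c7.png',a[:,:,::-1])
s,M,p=tool()
u=np.array([.9974,.0714,0]); v=np.array([-.0714,.9974,0])
c=np.array([p[0],p[1],p[2]+.0118])
f=lambda P:((proj('side',P)-[275,250])*6.667).round(0).tolist()
print(c,f([c+sx*.03*u-.018*v+[0,0,h] for sx in(-1,1) for h in(0,.045)]))
j=np.array([.5777,-.1728,0])
print('near rail inner',f([j+x*u-.022*v+[0,0,.027] for x in(-.11,.03)]),'far outer',f([j+x*u+.034*v+[0,0,.027] for x in(-.11,.03)]))
```

```text
clock 7.75 tcp [ 0.5568 -0.1775  0.0267] tool yaw 4.11 shift mm [-1.1  3.3 23.7] roll 0.01 tilt [ 0.0024 -0.001  -1.    ] F [ 0.4 -0.5 -6.5] gap 0.034784783381850475
[ 0.55695888 -0.177755    0.0387126 ] [[289.0, 437.0], [287.0, 355.0], [463.0, 387.0], [467.0, 305.0]]
near rail inner [[116.0, 509.0], [522.0, 391.0]] far outer [[70.0, 372.0], [461.0, 263.0]]
```

View pics/c7.png

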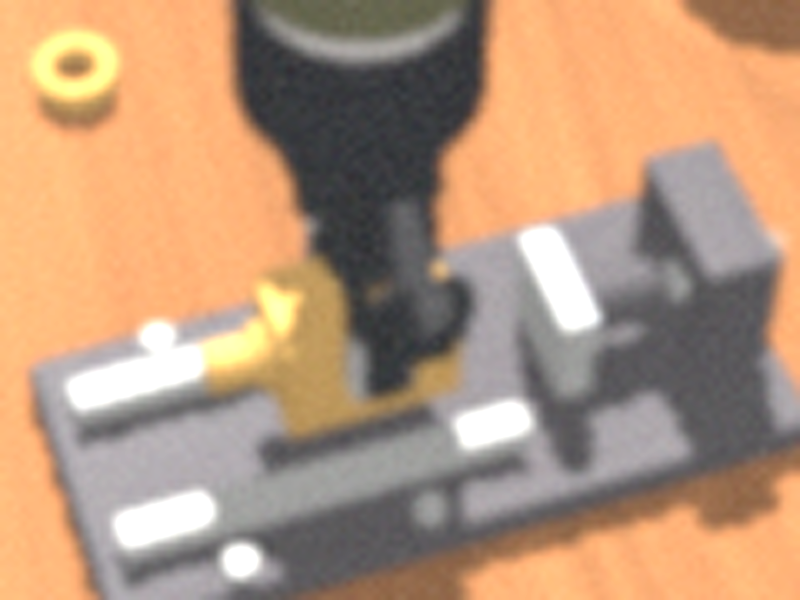

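Request:
{"op": "servo_tool", "data": {
  "increments": [
    {"grip": 1,"x": 0,"y": 0,"z": 4,"roll": 0},
    {"grip": 1,"x": 0,"y": 0,"z": 4,"roll": 0},
    {"grip": 1,"x": 0,"y": 0,"z": 2,"roll": 0},
    {"grip": 1,"x": 0,"y": 0,"z": 2,"roll": 0},
    {"grip": 1,"x": 0,"y": 0,"z": 0,"roll": 0}
  ]
}}

```text
clock: 8.22
tcp_pos: [0.555, -0.1772, 0.0126]
orientation: [-0.0, -0.035, 0.999, 0.0]
wrist_force: [-0.3, 0.1, -5.5]
finger_gap: 0.035
grip_force: 71.7
```

Request:
{"op": "servo_tool", "data": {
  "increments": [
    {"grip": 1,"x": 0,"y": 0,"z": 2,"roll": 0},
    {"grip": 1,"x": 0,"y": 0,"z": 1,"roll": 0},
    {"grip": 1,"x": 0,"y": 0,"z": 1,"roll": 0},
    {"grip": 1,"x": 0,"y": 0,"z": 0,"roll": 0}
  ]
}}

```text
clock: 8.55
tcp_pos: [0.5553, -0.1774, 0.0089]
orientation: [-0.0, -0.035, 0.999, 0.0]
wrist_force: [-0.1, 0.4, -6.2]
finger_gap: 0.0348
grip_force: 71.7
```

Request:
{"op": "servo_tool", "data": {
  "increments": [
    {"grip": 1,"x": 0,"y": 0,"z": 2,"roll": 0},
    {"grip": 1,"x": 0,"y": 0,"z": 1,"roll": 0},
    {"grip": 1,"x": 0,"y": 0,"z": 1,"roll": 0},
    {"grip": 1,"x": 0,"y": 0,"z": 0,"roll": 0}
  ]
}}

```text
clock: 8.88
tcp_pos: [0.5553, -0.1773, 0.0049]
orientation: [-0.0, -0.035, 0.999, 0.0]
wrist_force: [-0.4, -0.9, -5.1]
finger_gap: 0.0347
grip_force: 71.7
```

Request:
{"op": "servo_tool", "data": {
  "increments": [
    {"grip": 1,"x": 0,"y": 0,"z": 1,"roll": 0},
    {"grip": 1,"x": 0,"y": 0,"z": 0,"roll": 0},
    {"grip": 1,"x": 0,"y": 0,"z": 0,"roll": 0}
  ]
}}

```text
clock: 9.13
tcp_pos: [0.5555, -0.1774, 0.0041]
orientation: [0.0, -0.035, 0.999, 0.0]
wrist_force: [-0.4, 0.2, -5.6]
finger_gap: 0.0347
grip_force: 71.7
```

Request:
{"op": "servo_tool", "data": {
  "increments": [
    {"grip": 1,"x": 0,"y": 0,"z": 0.7,"roll": 0},
    {"grip": 1,"x": 0,"y": 0,"z": 0,"roll": 0},
    {"grip": 1,"x": 0,"y": 0,"z": 0,"roll": 0}
  ]
}}

```text
clock: 9.38
tcp_pos: [0.5554, -0.1774, 0.0035]
orientation: [0.0, -0.035, 0.999, 0.0]
wrist_force: [-1.1, -0.3, -6.9]
finger_gap: 0.0349
grip_force: 71.7
```

Request:
{"op": "servo_tool", "data": {
  "increments": [
    {"grip": 1,"x": 0,"y": 0,"z": 0.7,"roll": 0},
    {"grip": 1,"x": 0,"y": 0,"z": 0,"roll": 0},
    {"grip": 1,"x": 0,"y": 0,"z": 0,"roll": 0}
  ]
}}

```text
clock: 9.63
tcp_pos: [0.5555, -0.1775, 0.0033]
orientation: [0.0, -0.035, 0.999, -0.0]
wrist_force: [-2.4, 0.8, -1.1]
finger_gap: 0.035
grip_force: 72.3
```

Run:
```python
from h import *
s,M,p=tool(); print(p,s['wrist_force'],s['ft_torque'],M[:,2])
```

```text
[ 0.55554953 -0.17748486  0.0032681 ] [-2.38730759  0.83884987 -1.11509404] [0.20983226 0.35763688 0.01463346] [ 4.04356077e-04 -1.12889149e-04 -9.99999912e-01]
```

Request:
{"op": "servo_tool", "data": {
  "increments": [
    {"grip": 1,"x": -3,"y": 0,"z": 0.3,"roll": 0},
    {"grip": 1,"x": -5,"y": 0,"z": 0,"roll": 0},
    {"grip": 1,"x": -5,"y": 0,"z": 0,"roll": 0},
    {"grip": 1,"x": -5,"y": 0,"z": 0,"roll": 0},
    {"grip": 1,"x": -3,"y": 0,"z": 0,"roll": 0}
  ]
}}

```text
clock: 10.05
tcp_pos: [0.5769, -0.1763, 0.0033]
orientation: [0.0, -0.035, 0.999, -0.0]
wrist_force: [-7.4, -0.9, 7.3]
finger_gap: 0.0346
grip_force: 73.4
```

Request:
{"op": "servo_tool", "data": {
  "increments": [
    {"grip": 1,"x": -3,"y": 0,"z": 0,"roll": 0},
    {"grip": 1,"x": -2,"y": 0,"z": 0,"roll": 0},
    {"grip": 1,"x": 0,"y": 0,"z": 0,"roll": 0},
    {"grip": 1,"x": 0,"y": 0,"z": 0,"roll": 0}
  ]
}}

```text
clock: 10.38
tcp_pos: [0.582, -0.1759, 0.0033]
orientation: [0.0, -0.035, 0.999, -0.0]
wrist_force: [-4.8, -0.2, 5.1]
finger_gap: 0.0346
grip_force: 73.4
```

Request:
{"op": "servo_tool", "data": {
  "increments": [
    {"grip": 1,"x": -1.5,"y": 0,"z": -0.4,"roll": 0},
    {"grip": 1,"x": -1.5,"y": 0,"z": 0,"roll": 0},
    {"grip": 1,"x": -1,"y": 0,"z": 0,"roll": 0}
  ]
}}

```text
clock: 10.63
tcp_pos: [0.5855, -0.1755, 0.0033]
orientation: [-0.0, -0.035, 0.999, -0.0]
wrist_force: [-6.0, -0.7, 5.1]
finger_gap: 0.0349
grip_force: 73.1
```

Request:
{"op": "servo_tool", "data": {
  "increments": [
    {"grip": 1,"x": -1,"y": 0,"z": 0,"roll": 0},
    {"grip": 1,"x": -1,"y": 0,"z": 0,"roll": 0}
  ]
}}

```text
clock: 10.8
tcp_pos: [0.5874, -0.1753, 0.0033]
orientation: [-0.0, -0.035, 0.999, -0.0]
wrist_force: [-5.8, -0.7, 6.3]
finger_gap: 0.0349
grip_force: 73.1
```

Request:
{"op": "servo_tool", "data": {
  "increments": [
    {"grip": 1,"x": -1,"y": 0,"z": 0,"roll": 0},
    {"grip": 1,"x": -1,"y": 0,"z": 0,"roll": 0}
  ]
}}

```text
clock: 10.97
tcp_pos: [0.5893, -0.1752, 0.0033]
orientation: [-0.0, -0.035, 0.999, -0.0]
wrist_force: [-5.7, -0.3, 5.7]
finger_gap: 0.0345
grip_force: 73.1
```

Request:
{"op": "servo_tool", "data": {
  "increments": [
    {"grip": 1,"x": -1,"y": 0,"z": 0,"roll": 0},
    {"grip": 1,"x": -1,"y": 0,"z": 0,"roll": 0}
  ]
}}

```text
clock: 11.13
tcp_pos: [0.5913, -0.175, 0.0033]
orientation: [-0.0, -0.035, 0.999, -0.0]
wrist_force: [-7.2, -0.9, 6.5]
finger_gap: 0.0346
grip_force: 73.2
```

Request:
{"op": "servo_tool", "data": {
  "increments": [
    {"grip": 1,"x": -0.5,"y": 0,"z": -0.5,"roll": 0},
    {"grip": 1,"x": -0.5,"y": 0,"z": 0,"roll": 0},
    {"grip": 1,"x": 0,"y": 0,"z": 0,"roll": 0}
  ]
}}

```text
clock: 11.38
tcp_pos: [0.5917, -0.175, 0.0033]
orientation: [-0.001, -0.035, 0.999, -0.0]
wrist_force: [-6.3, -1.3, 3.5]
finger_gap: 0.035
grip_force: 73.1
```

Request:
{"op": "servo_tool", "data": {
  "increments": [
    {"grip": 1,"x": -1,"y": 0,"z": 0,"roll": 0},
    {"grip": 1,"x": -1,"y": 0,"z": 0,"roll": 0}
  ]
}}

```text
clock: 11.55
tcp_pos: [0.5932, -0.1749, 0.0033]
orientation: [-0.001, -0.035, 0.999, -0.0]
wrist_force: [-8.1, -1.5, 4.8]
finger_gap: 0.0353
grip_force: 73.1
```

Request:
{"op": "servo_tool", "data": {
  "increments": [
    {"grip": 1,"x": -1,"y": 0,"z": 0,"roll": 0},
    {"grip": 1,"x": -1,"y": 0,"z": 0,"roll": 0}
  ]
}}

```text
clock: 11.72
tcp_pos: [0.5948, -0.1747, 0.0033]
orientation: [-0.002, -0.035, 0.999, -0.0]
wrist_force: [-8.6, -1.1, 6.7]
finger_gap: 0.0348
grip_force: 73.2
```

Request:
{"op": "servo_tool", "data": {
  "increments": [
    {"grip": 1,"x": -1,"y": 0,"z": 0,"roll": 0},
    {"grip": 1,"x": -1,"y": 0,"z": 0,"roll": 0}
  ]
}}

```text
clock: 11.88
tcp_pos: [0.5963, -0.1746, 0.0033]
orientation: [-0.002, -0.035, 0.999, -0.0]
wrist_force: [-9.9, -1.6, 6.9]
finger_gap: 0.0347
grip_force: 73.3
```

Stop contact was felt at TCP x of about 0.591, where the force stepped up and then rose at about 0.6 N/mm on top of roughly 5 N of sliding friction. I'll push on to about 0.606.

Request:
{"op": "servo_tool", "data": {
  "increments": [
    {"grip": 1,"x": -1,"y": 0,"z": -0.4,"roll": 0},
    {"grip": 1,"x": -1,"y": 0,"z": 0,"roll": 0},
    {"grip": 1,"x": -1,"y": 0,"z": 0,"roll": 0}
  ]
}}

```text
clock: 12.13
tcp_pos: [0.5987, -0.1744, 0.0033]
orientation: [-0.003, -0.035, 0.999, -0.0]
wrist_force: [-11.3, -2.1, 5.7]
finger_gap: 0.0353
grip_force: 73.2
```

Request:
{"op": "servo_tool", "data": {
  "increments": [
    {"grip": 1,"x": -1,"y": 0,"z": -0.4,"roll": 0},
    {"grip": 1,"x": -1,"y": 0,"z": 0,"roll": 0},
    {"grip": 1,"x": -1,"y": 0,"z": 0,"roll": 0}
  ]
}}

```text
clock: 12.38
tcp_pos: [0.6011, -0.1742, 0.0034]
orientation: [-0.003, -0.035, 0.999, -0.0]
wrist_force: [-13.2, -2.7, 5.1]
finger_gap: 0.0352
grip_force: 73.1
```

Run:
```python
from h import *
s,M,p=tool(); print(s['clock'],p,s['wrist_force'],s['ft_torque'],M[:,2])
s=snap('side','s6.png')
a=cv2.convertScaleAbs(cv2.resize(s[250:340,275:395],(800,600),interpolation=cv2.INTER_CUBIC),alpha=1.2)
cv2.imwrite('pics/c8.png',a[:,:,::-1])
u=np.array([.9974,.0714,0]); v=np.array([-.0714,.9974,0]);j=np.array([.5777,-.1728,0])-.003*v
f=lambda P:((proj('side',P)-[275,250])*6.667).round(0).tolist()
for x in(45,55,57,60,63): print(x,f([j+x/1e3*u+sy*.021*v+[0,0,.0575] for sy in(1,-1)]))
```

```text
12.3833 [ 0.60109145 -0.17422177  0.0033777 ] [-13.22176789  -2.71362959   5.08030948] [-0.43174601  2.1447703   0.06271656] [-6.39790437e-03 -5.16654175e-04 -9.99979400e-01]
45 [[523.0, 232.0], [571.0, 330.0]]
55 [[551.0, 225.0], [600.0, 322.0]]
57 [[557.0, 223.0], [605.0, 320.0]]
60 [[565.0, 221.0], [614.0, 318.0]]
63 [[573.0, 219.0], [622.0, 315.0]]
```

View pics/c8.png

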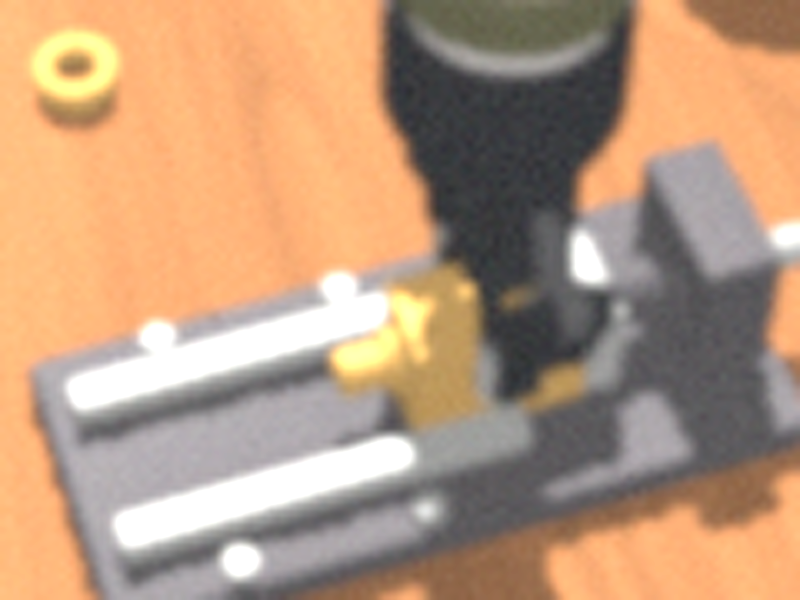

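Request:
{"op": "servo_tool", "data": {
  "increments": [
    {"grip": 1,"x": -1,"y": 0,"z": 0,"roll": 0},
    {"grip": 1,"x": -1,"y": 0,"z": -0.3,"roll": 0},
    {"grip": 1,"x": -1,"y": 0,"z": 0,"roll": 0},
    {"grip": 1,"x": -1,"y": 0,"z": 0,"roll": 0},
    {"grip": 1,"x": 0,"y": 0,"z": 0,"roll": 0}
  ]
}}

```text
clock: 12.85
tcp_pos: [0.6043, -0.174, 0.0034]
orientation: [-0.004, -0.035, 0.999, -0.0]
wrist_force: [-14.2, -3.0, 4.4]
finger_gap: 0.0349
grip_force: 73.2
```

Request:
{"op": "servo_tool", "data": {
  "increments": [
    {"grip": 1,"x": -0.8,"y": 0,"z": 0,"roll": 0},
    {"grip": 1,"x": 0,"y": 0,"z": 0,"roll": 0},
    {"grip": 1,"x": 0,"y": 0,"z": 0,"roll": 0}
  ]
}}

```text
clock: 13.1
tcp_pos: [0.6049, -0.1739, 0.0034]
orientation: [-0.004, -0.035, 0.999, -0.0]
wrist_force: [-13.2, -3.4, 5.3]
finger_gap: 0.0351
grip_force: 73.2
```

Run:
```python
from h import *
s,M,p=tool(); print(s['clock'],p,s['wrist_force'],M[:,2])
im=snap('side','s7.png')
# plate shift vs stop-out picture: correlate the plate's near, lower patch
a=cv2.cvtColor(cv2.imread('pics/s5.png'),6); 
for n in('s6','s7'):
    b=cv2.cvtColor(cv2.imread(f'pics/{n}.png'),6)
    for (u0,v0,u1,v1) in((355,293,366,308),(359,285,367,305)):
        r=cv2.matchTemplate(b[v0-8:v1+4,u0-3:u1+12],a[v0:v1,u0:u1],cv2.TM_CCOEFF_NORMED); _,m,_,l=cv2.minMaxLoc(r); print(n,l[0]-3,l[1]-8,round(m,3),r[l[1]].round(2))
```

```text
13.1 [ 0.60486305 -0.17394578  0.00340278] [-13.2127479   -3.42247159   5.32567489] [-8.16180016e-03 -5.05214436e-04 -9.99966564e-01]
s6 2 -7 0.826 [0.1  0.25 0.43 0.61 0.76 0.83 0.82 0.75 0.63 0.48 0.39 0.35 0.34 0.31
 0.19 0.02]
s6 9 -6 0.718 [-0.26 -0.14  0.05  0.29  0.55  0.68  0.68  0.65  0.62  0.64  0.67  0.7
  0.72  0.66  0.44  0.13]
s7 5 -7 0.844 [0.03 0.04 0.13 0.27 0.45 0.63 0.77 0.84 0.84 0.78 0.64 0.48 0.36 0.28
 0.22 0.12]
s7 9 -6 0.741 [-0.29 -0.3  -0.25 -0.13  0.07  0.32  0.57  0.7   0.7   0.68  0.69  0.73
  0.74  0.64  0.41  0.11]
```

Run:
```python
from h import *
for n in('side0','s5','s6','s7'):
    g=cv2.cvtColor(cv2.imread(f'pics/{n}.png'),6)[278:292,384:408].astype(int); h=cv2.cvtColor(cv2.imread('pics/side0.png'),6)[278:292,384:408].astype(int)
    print(n,g[4:10].mean(0).round().astype(int)); 
u=np.array([.9974,.0714,0]); v=np.array([-.0714,.9974,0]);j=np.array([.5777,-.1728,0])-.003*v
print([proj('side',[j+x*u+[0,0,.0375]]).round(1).tolist() for x in(.119,.129,.134,.139)])
# sat map rows
for n in('s5','s6','s7'):
    s=cv2.cvtColor(cv2.imread(f'pics/{n}.png'),cv2.COLOR_BGR2HSV)[278:292,384:408,1]; m=(s<60); print(n,m.sum(), [''.join('#' if k else '.' for k in r) for r in m])
```

```text
side0 [132 133 132 132 136 142 153 161 162 162 160 159 158 158 154 155 153 153
 158 174 194 196 189 173]
s5 [141 139 138 138 142 150 160 168 170 169 166 167 165 164 162 161 160 160
 164 183 200 203 196 180]
s6 [140 140 138 138 142 150 167 188 201 202 200 190 177 167 161 160 161 159
 164 182 200 203 196 181]
s7 [140 140 139 138 141 150 167 189 200 204 204 202 195 180 166 162 160 158
 163 183 200 203 196 181]
[[[387.0, 288.8]], [[391.0, 287.7]], [[393.1, 287.1]], [[395.1, 286.5]]]
s5 108 ['##......................', '###.....................', '###.....................', '####....................', '####....................', '#####...................', '######..................', '#######............####.', '########...........#####', '########...........#####', '########............####', '########............####', '#######..............###', '#######..............###']
s6 133 ['##......................', '###.....................', '###.....................', '####....................', '####....................', '#####...................', '######.#####............', '############.......####.', '############.......#####', '############.......#####', '############........####', '##########..........####', '########.............###', '#######..............###']
s7 145 ['##......................', '###.....................', '###.....................', '####....................', '####....................', '#####.....###...........', '######.#######..........', '##############.....####.', '##############.....#####', '##############.....#####', '#############.......####', '##########..........####', '########.............###', '#######..............###']
```

Request:
{"op": "servo_tool", "data": {
  "increments": [
    {"grip": 1,"x": -0.8,"y": 0,"z": 0,"roll": 0},
    {"grip": 1,"x": -0.8,"y": 0,"z": 0,"roll": 0},
    {"grip": 1,"x": -0.4,"y": 0,"z": 0,"roll": 0},
    {"grip": 1,"x": 0,"y": 0,"z": 0,"roll": 0},
    {"grip": 1,"x": 0,"y": 0,"z": 0,"roll": 0}
  ]
}}

```text
clock: 13.57
tcp_pos: [0.6064, -0.1738, 0.0034]
orientation: [-0.004, -0.035, 0.999, -0.0]
wrist_force: [-14.1, -2.5, 6.1]
finger_gap: 0.0348
grip_force: 73.3
```

Request:
{"op": "servo_tool", "data": {
  "increments": [
    {"grip": 1,"x": 0,"y": 0,"z": 0,"roll": 0},
    {"grip": 1,"x": 0,"y": 0,"z": 0,"roll": 0},
    {"grip": 1,"x": 0,"y": 0,"z": 0,"roll": 0},
    {"grip": 1,"x": 0,"y": 0,"z": 0,"roll": 0},
    {"grip": 1,"x": 0,"y": 0,"z": 0,"roll": 0}
  ]
}}

```text
clock: 13.98
tcp_pos: [0.6064, -0.1738, 0.0034]
orientation: [-0.004, -0.035, 0.999, -0.0]
wrist_force: [-15.4, -3.4, 6.7]
finger_gap: 0.0349
grip_force: 73.3
```

Run:
```python
from h import *
s,M,p=tool(); print(s['clock'],p,s['wrist_force'],M[:,2])
im=snap('side','s8.png'); top=snap('top','t8.png')
u=np.array([.9974,.0714,0]); v=np.array([-.0714,.9974,0]);j=np.array([.5777,-.1728,0])
# gap plate-back to housing in side: bright profile along jig x through plate top far corner
g=lambda n:cv2.cvtColor(cv2.imread(f'pics/{n}.png'),6)
for n in('s5','s6','s7','s8'):
    L=[]
    for x in np.arange(.040,.092,.002):
        q=proj('side',[j-.003*v+x*u+.015*v+[0,0,.0575]])[0]; L.append(int(cv2.getRectSubPix(g(n),(1,1),(float(q[0]),float(q[1])))[0,0]))
    print(n,L)
for n in('t4','t8'):
    L=[]
    for x in np.arange(.040,.092,.002):
        q=proj('top',[j+x*u+.016*v+[0,0,.0575]])[0]; L.append(int(cv2.getRectSubPix(g(n),(1,1),(float(q[0]),float(q[1])))[0,0]))
    print(n,L)
```

```text
13.9833 [ 0.60642528 -0.17383533  0.00343016] [-15.35061673  -3.43102939   6.70661086] [-8.82460437e-03 -5.58293200e-04 -9.99960907e-01]
s5 [160, 200, 238, 245, 246, 246, 243, 228, 190, 151, 138, 136, 137, 137, 137, 138, 140, 139, 139, 137, 129, 113, 94, 80, 72, 70]
s6 [51, 51, 60, 69, 74, 81, 83, 83, 91, 134, 180, 198, 185, 159, 143, 136, 137, 137, 137, 135, 129, 112, 92, 79, 72, 70]
s7 [47, 45, 46, 49, 55, 62, 72, 80, 81, 80, 91, 125, 162, 187, 185, 163, 144, 139, 138, 136, 130, 113, 94, 78, 70, 72]
s8 [49, 49, 43, 44, 49, 57, 66, 75, 80, 81, 85, 97, 122, 152, 165, 160, 148, 140, 137, 134, 128, 114, 92, 78, 72, 71]
t4 [133, 131, 126, 129, 137, 144, 147, 151, 111, 83, 75, 78, 79, 80, 79, 79, 78, 71, 59, 54, 53, 54, 54, 54, 53, 51]
t8 [144, 144, 144, 144, 144, 144, 144, 144, 144, 144, 144, 145, 145, 144, 145, 146, 145, 145, 145, 145, 145, 145, 145, 145, 144, 144]
```

Plate-edge tracking in the side view puts the stop about 15 mm in. That agrees with contact at 0.591 plus 15 mm. I'll hold there.

Request:
{"op": "servo_tool", "data": {
  "increments": [
    {"grip": 1,"x": 0},
    {"grip": 1,"x": 0},
    {"grip": 1,"x": 0},
    {"grip": 1,"x": 0},
    {"grip": 1,"x": 0}
  ]
}}

```text
invalid input at $.increments[0]: expected keys grip, x, y, z, roll
```

Request:
{"op": "servo_tool", "data": {
  "increments": [
    {"grip": 1,"x": 0,"y": 0,"z": 0,"roll": 0},
    {"grip": 1,"x": 0,"y": 0,"z": 0,"roll": 0},
    {"grip": 1,"x": 0,"y": 0,"z": 0,"roll": 0},
    {"grip": 1,"x": 0,"y": 0,"z": 0,"roll": 0},
    {"grip": 1,"x": 0,"y": 0,"z": 0,"roll": 0}
  ]
}}

```text
clock: 14.5
tcp_pos: [0.6064, -0.1738, 0.0034]
orientation: [-0.004, -0.035, 0.999, -0.0]
wrist_force: [-14.6, -3.7, 6.4]
finger_gap: 0.0348
grip_force: 73.3
```

Request:
{"op": "servo_tool", "data": {
  "increments": [
    {"grip": 1,"x": 0,"y": 0,"z": 0,"roll": 0},
    {"grip": 1,"x": 0,"y": 0,"z": 0,"roll": 0},
    {"grip": 1,"x": 0,"y": 0,"z": 0,"roll": 0},
    {"grip": 1,"x": 0,"y": 0,"z": 0,"roll": 0},
    {"grip": 1,"x": 0,"y": 0,"z": 0,"roll": 0}
  ]
}}

```text
clock: 14.92
tcp_pos: [0.6064, -0.1739, 0.0034]
orientation: [-0.004, -0.035, 0.999, -0.0]
wrist_force: [-13.9, -3.1, 5.7]
finger_gap: 0.0349
grip_force: 73.3
```

Request:
{"op": "servo_tool", "data": {
  "increments": [
    {"grip": 1,"x": 0,"y": 0,"z": 0,"roll": 0},
    {"grip": 1,"x": 0,"y": 0,"z": 0,"roll": 0},
    {"grip": 1,"x": 0,"y": 0,"z": 0,"roll": 0},
    {"grip": 1,"x": 0,"y": 0,"z": 0,"roll": 0},
    {"grip": 1,"x": 0,"y": 0,"z": 0,"roll": 0}
  ]
}}

```text
clock: 15.33
tcp_pos: [0.6064, -0.1738, 0.0034]
orientation: [-0.004, -0.035, 0.999, -0.0]
wrist_force: [-15.2, -4.7, 6.7]
finger_gap: 0.035
grip_force: 73.3
```

Request:
{"op": "servo_tool", "data": {
  "increments": [
    {"grip": 1,"x": 0,"y": 0,"z": 0,"roll": 0},
    {"grip": 1,"x": 0,"y": 0,"z": 0,"roll": 0},
    {"grip": 1,"x": 0,"y": 0,"z": 0,"roll": 0},
    {"grip": 1,"x": 0,"y": 0,"z": 0,"roll": 0},
    {"grip": 1,"x": 0,"y": 0,"z": 0,"roll": 0}
  ]
}}

```text
clock: 15.75
tcp_pos: [0.6064, -0.1738, 0.0034]
orientation: [-0.004, -0.035, 0.999, -0.0]
wrist_force: [-15.5, -3.6, 6.4]
finger_gap: 0.0347
grip_force: 73.3
```

Request:
{"op": "servo_tool", "data": {
  "increments": [
    {"grip": 1,"x": 0,"y": 0,"z": 0,"roll": 0},
    {"grip": 1,"x": 0,"y": 0,"z": 0,"roll": 0},
    {"grip": 1,"x": 0,"y": 0,"z": 0,"roll": 0},
    {"grip": 1,"x": 0,"y": 0,"z": 0,"roll": 0},
    {"grip": 1,"x": 0,"y": 0,"z": 0,"roll": 0}
  ]
}}

```text
clock: 16.17
tcp_pos: [0.6064, -0.1738, 0.0034]
orientation: [-0.004, -0.035, 0.999, -0.0]
wrist_force: [-14.8, -3.8, 5.9]
finger_gap: 0.0351
grip_force: 73.3
```

```bash
python3 -c "
from workcell import env
print(env.hand_in())"
```

```text
the job is handed in; nothing more can be done
None
```

I handed the job in with the brass block in the channel and still gripped, holding the stop an estimated 15 mm in (about 11 N) after a steady hold of about 2.5 s; a first grasp closed above the block and nudged it about 5 mm on the counter, and the wrist read about 15 N, which I put down to bed friction on top of the spring.

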